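# Release the steel seating balls from the blue hopper on the optical table

## Robot

A 6-joint arm with a two-finger parallel gripper is mounted at the origin on the work surface. World frame = base frame: x ahead of the robot, y to its left, z up, the work surface at z = 0. Lengths are in m, angles in degrees, forces in N, time in s.
With the tool pointing down it reaches from about 0.275 to 0.825 m from the base axis. Payload 4.9 kg.
Tool frame: the origin (TCP) lies between the finger pads; the fingertips stand 11 mm ahead of it and the grasp point (between the pads) lies 8 mm behind it; z points along the fingers, y is the line along which they close (so a half turn about z gives the same grasp; the last joint's range is limited). The gripper opens to 85 mm and grips with 20 to 120 N. Pads are 22 mm wide; open, the fingers measure 114 mm over their backs; the gripper's body (76 mm by 85 mm) begins 54 mm behind the grasp point. The pads swing forward as they close: fully open they stand 13 mm farther back than shut.
Start: joints at [58.43, 18.69, -11.035, 60.275, 0, 82.311], TCP at [0.223, 0.503, 0.242] pointing down, gripper open.
Joint ranges: [-152.03, 152.03], [-55.5, 102.48], [-74.3, 77.21], [-110.64, 120.58], [-84.22, 78.4], [-180, 180]. Speed limits (degrees/s): [147.25, 147.25, 180, 180, 180, 180].

## Interface

Orientations are given as a 3x3 rotation matrix whose columns are the frame's x, y, z axes.
In Python, from plant import manip, optics, hand_in gives the robot as it stands.
- The arm moves only by the tool move_arm, never from a script. Its argument "commands" is text: rows parted by semicolons, each of 6 numbers parted by spaces: the shift along the tool's x, y, z in cm, then the turn, a rotation vector about the tool's x, y, z in degrees. A call has 1 to 12 rows; each row is the pose to reach, as a shift and turn from the pose commanded when the call began, along the tool's axes at that moment; what a row does not reach only later rows make up. A row lasts 1/12 s, in which the tool goes at most 41.7 mm and 7.16 degrees, less where a joint would pass 70% of its speed; a pose out of reach is approached as far as the arm can. A call with a gripper value outside its range is refused whole. "grip" is the opening, from 0 (shut) to 1 (fully open), set as the call begins (left out, the last holds). The fingers move at their own pace and stop on an object; "grip_force" is the grip in N (left out, the last holds). Time passes only in rows, so rows that repeat a pose let the fingers close. It gives the time, the measured TCP pose, the force, the opening and the grip force at its end, in the units of the state.
- manip.state(): the state, without advancing time (a new reading comes with each control period).
- optics.camera(name): name is "scene" or "top" or "wrist"; returns the picture (480x640x3 uint8, red, green, blue); there is no depth.
- optics.get_calibration(name): a dict with "K" (3x3 intrinsics, pixels), "extrinsics" (4x4, takes a point from camera to world coordinates); the wrist camera has in their place "mount" (4x4, takes a point from camera to tool coordinates, whose origin is the TCP and whose axes are the flange's). Camera axes: x right, y down, z forward; pixel columns grow to the right and rows downward; lengths in m; the calibration is good to about 2 mm. A picture is of the moment at which its call begins: read the wrist's pose just before it. get_calibration takes no time and is no camera call.
- hand_in(): hands the job in; it is judged then, once.
Trained networks look in the newest picture that a camera, given by its name, has taken for a name from the list of things; names that differ only in an ending like _2 or _b are one class to them, and where a whole thing is asked for, a point or a joint stands for the part that bears it (a point fixed in the world has none). Each returns a list of dicts, best first, with "p" (0 to 1); they miss things now and then, are a little off and sometimes report something else, mostly with a low value. They report only what shows in the picture. A call takes as long as a camera call.
- optics.outline_of(camera, label): "pixels" (480x640 bool, what is visible of it) and "extent" ([centre column, centre row, width, height] in pixels, round what is visible of it).
- optics.pinpoint(camera, label): "uv" ([column, row] in pixels: a listed point, or the origin of a listed thing).
The state is a dict: "t": time; "joints": joint angles; "joint_velocities": joint speeds; "joint_torque": joint torques, N m; "tcp_pos": TCP position; "ee_rot": TCP orientation; "force": force on the tool from outside, world axes, zero at the start; "ft_torque": the same for the moment, N m; "opening": opening from 0.0 (shut) to 1.0 (fully open); "grip_force": force on a finger pad.
Only numpy, scipy, OpenCV 4.12 (cv2) and the standard library are available. Lean on these libraries where they do the work, as an engineer would, in place of code of your own. Each camera call takes 0.05 s, during which the arm holds its last target. There are 200 camera calls.

## Task

Draw the slide gate with the blue knob out of its hopper until it reaches its end stop, so that the steel balls drop into the tray below, then let go of the knob and leave the gate out. Leave the gate with the yellow knob as it is.

Things in the scene. Friction and masses are not known exactly. Their poses are not given: they have to be found in the camera images.
- blue_gate (a joint): Travel (m) of the blue slide gate: 0 = fully in, throat shut; 0.060 = fully out, at its rigid end stop. Starts at 0 to 0.012, still shut. A level dark steel plate 44 mm wide, 6 mm thick, top 91 mm above the table, reaching 15 mm past its knob. About 3 N of friction; no spring, it stays where left. The balls drop at some 0.04.
- blue_gate_knob (a point): Point on the axis of the blue upright round knob (18 mm diameter, 50 mm tall) near the blue gate's outer end, 23 mm below its top, 27 mm above the gate plate. Moves with the gate. Frame: z up, +x level from knob to hopper, so the gate draws out along -x, roughly towards the robot. Gate in: throat axis 130 mm behind the knob, funnel with blue rim (175 mm high) 97 mm behind; all else 70 mm clear.
- yellow_gate_knob (a point): The same point on the yellow knob of the other hopper, alike but with a yellow rim and white balls, on the other side of the table's middle; which is left and which right varies. Not to be moved. Frame and sizes as for the blue knob.
- steel_ball_top: Uppermost of three steel balls (20 mm diameter, origin at centre) stacked in single file in the clear tube over the blue gate, so the last to drop; starts about 140 mm above the table. Under the throat is the fixed 110 mm square black tray, walls 34 mm high; on its floor the ball's centre is 16 mm above the table.

How it is judged:
By the outcome, as a careful person would: the job done as asked, in the order asked, and still so for the second after the job is handed in, with the robot touching nothing.
It also fails if it takes over 32 s, if anything falls off the work surface, if the arm or the gripper's body presses on something with over 40 N, if the wrist force passes 120 N, or if a joint passes its speed limit or range.

## Working session

There is one attempt and no reset: what is moved stays moved. The work goes in short steps, Python scripts to look and compute and a tool call to move; the robot and the scene stay as the last step left them, time stands still between calls to the robot, and variables do not carry over. Pictures are saved under pics/ and viewed, at most 10 in all, crops included, and the job is handed in when it is done.

Besides the shell and the picture viewer there is one more tool, called after "Emit:" as a command line: name --argument value ..., lists and objects as JSON in quotes. move_arm: Moves the arm, as the interface text tells. Its arguments: {"type":"object","properties":{"commands":{"type":"string"},"grip":{"type":"number"},"grip_force":{"type":"number"}},"required":["commands"]}

```bash
mkdir -p pics
cat > h.py <<'E'
import numpy as np, cv2
from plant import manip, optics, hand_in
def cam(n):
    s=manip.state(); im=optics.camera(n); c=optics.get_calibration(n); K=np.array(c["K"])
    if "extrinsics" in c: T=np.array(c["extrinsics"])
    else:
        W=np.eye(4); W[:3,:3]=s["ee_rot"]; W[:3,3]=s["tcp_pos"]; T=W@np.array(c["mount"])
    return im,K,T
def ray(K,T,uv):
    d=T[:3,:3]@np.linalg.inv(K)@[uv[0],uv[1],1]; return T[:3,3],d/np.linalg.norm(d)
def tri(rs):
    A=sum(np.eye(3)-np.outer(d,d) for o,d in rs); b=sum((np.eye(3)-np.outer(d,d))@o for o,d in rs)
    p=np.linalg.solve(A,b); return p,[np.linalg.norm(np.cross(d,p-o)) for o,d in rs]
def proj(K,T,p):
    q=np.linalg.inv(T)@np.append(p,1); q=K@q[:3]; return q[:2]/q[2]
E
python3 - <<'E'
from h import *
np.set_printoptions(precision=4,suppress=True)
R={}
for n in ["scene","top","wrist"]:
    im,K,T=cam(n); cv2.imwrite(f"pics/{n}0.png",im[:,:,::-1])
    for l in ["blue_gate_knob","yellow_gate_knob","steel_ball_top"]:
        r=optics.pinpoint(n,l); print(n,l,[(np.round(x["uv"],1),round(x["p"],2)) for x in r[:3]])
        if r: R.setdefault(l,[]).append(ray(K,T,r[0]["uv"]))
for l,v in R.items():
    if len(v)>1: print(l,tri(v))
s=manip.state(); print(s["t"],s["tcp_pos"],s["ee_rot"],s["force"])
E
```

```text
scene blue_gate_knob [(array([431.2, 198.3]), 0.78)]
scene yellow_gate_knob [(array([179.3, 202.1]), 0.87)]
scene steel_ball_top [(array([449.9, 262.8]), 0.46)]
top blue_gate_knob [(array([160.7, 305.5]), 0.6)]
top yellow_gate_knob [(array([482.2, 314.3]), 0.71)]
top steel_ball_top [(array([160., 189.]), 0.52)]
wrist blue_gate_knob []
wrist yellow_gate_knob []
wrist steel_ball_top []
blue_gate_knob (array([0.5438, 0.1768, 0.119 ]), [np.float64(0.0010718923799127877), np.float64(0.0010718923799127678)])
yellow_gate_knob (array([ 0.5243, -0.2164,  0.1246]), [np.float64(0.00012929541871689354), np.float64(0.00012929541871685942)])
steel_ball_top (array([0.6855, 0.1714, 0.1382]), [np.float64(0.0010397797407171688), np.float64(0.0010397797407171955)])
0.6 [0.2227 0.5029 0.2423] [[-0.9144  0.4049 -0.    ]
 [ 0.4049  0.9144 -0.    ]
 [ 0.     -0.     -1.    ]] [-0.2589 -0.0109 -0.072 ]
```

View pics/scene0.png

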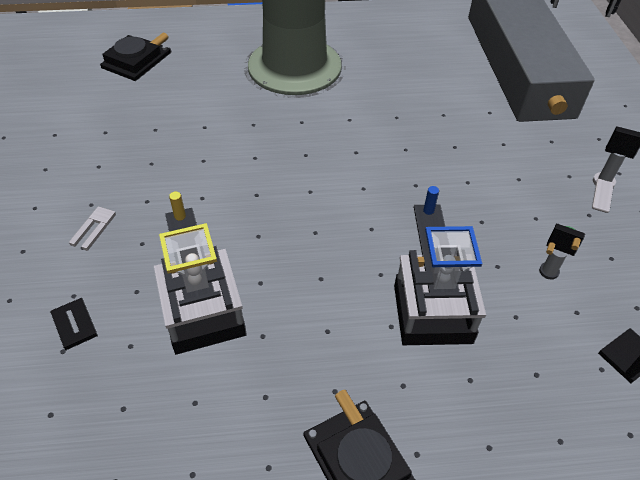

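View pics/top0.png

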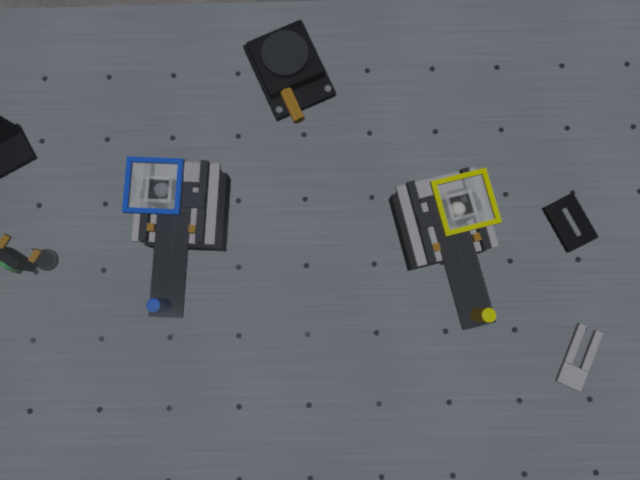

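The scene view shows the blue knob at (431,198) and the yellow one at (179,202). The top view shows the blue knob's top at (153,305), with its plate running up to the funnel at about (160,188). The networks agree with both. Next I'll refine the gate axis and work out the approach.

```bash
cat >> h.py <<'E'
def shift(p,yaw):
    """tool-frame cm shift and rotvec to TCP p, tool down with y axis at yaw+90 deg"""
    from scipy.spatial.transform import Rotation as Ro
    s=manip.state(); R=np.array(s["ee_rot"]); a=np.radians(yaw)
    y=np.array([-np.sin(a),np.cos(a),0]); z=np.array([0,0,-1.]); G=np.c_[np.cross(y,z),y,z]
    return R.T@(np.array(p)-s["tcp_pos"])*100, np.degrees(Ro.from_matrix(R.T@G).as_rotvec())
E
python3 - <<'E'
from h import *
np.set_printoptions(precision=4,suppress=True)
im,K,T=cam("top")
r=optics.outline_of("top","blue_gate"); m=r[0]["pixels"]; print(r[0]["p"],r[0]["extent"])
def plane(uv,z):
    o,d=ray(K,T,uv); return o+d*(z-o[2])/d[2]
P=[]
for v in range(235,297,4):
    u=np.where(m[v])[0]
    if len(u): P.append([plane((u.min(),v),.091)[:2],plane((u.max()+1,v),.091)[:2]])
P=np.array(P); print(P[:,0][::4],P[:,1][::4])
for k in (0,1): print("edge yaw",np.degrees(np.arctan(np.polyfit(P[:,k,0],P[:,k,1],1)[0])))
c=P.mean(1); f=np.polyfit(c[:,0],c[:,1],1); print("centre y at knob",np.polyval(f,.5438))
vv=np.where(m.any(1))[0].max(); print("outer end",plane((167,vv+1),.091))
yaw=np.degrees(np.arctan(f[0])); print(yaw,shift([.541,.176,.242],-3))
E
```

```text
Traceback (most recent call last):
IndexError: list index out of range
```

Run:
```python
from h import *
np.set_printoptions(precision=4,suppress=True)
im,K,T=cam("top"); g=cv2.GaussianBlur(cv2.cvtColor(im,cv2.COLOR_RGB2GRAY),(3,3),0).astype(float)
def plane(uv,z):
    o,d=ray(K,T,uv); return o+d*(z-o[2])/d[2]
P=[]
for v in range(256,296,3):
    e=np.diff(g[v,135:205]); P.append([plane((135.5+e.argmin(),v),.091)[:2],plane((135.5+e.argmax(),v),.091)[:2]])
P=np.array(P); print(P[::5,0],P[::5,1])
for k in (0,1): print("edge yaw",np.degrees(np.arctan(np.polyfit(P[:,k,0],P[:,k,1],1)[0])))
c=P.mean(1); f=np.polyfit(c[:,0],c[:,1],1); print("centre y at knob",np.polyval(f,.5438))
e=np.diff(g[300:330,175]); print("outer end",plane((175,300.5+e.argmax()),.091))
print(shift([.541,.176,.242],-3))
```

```text
[[0.6084 0.1963]
 [0.5888 0.1973]
 [0.5694 0.1983]] [[0.6073 0.1507]
 [0.5878 0.1518]
 [0.5684 0.1529]]
edge yaw -3.718546930337895
edge yaw -3.932842908664912
centre y at knob 0.17762790186419547
outer end [0.5284 0.1661 0.091 ]
(array([-42.3446, -17.0078,   0.0311]), array([  0.0019,   0.0016, -20.8786]))
```

Emit:
move_arm --commands "-42.5 -16.8 0 0 0 -20; -42.5 -16.8 0 0 0 -20; -42.5 -16.8 0 0 0 -20; -42.5 -16.8 0 0 0 -20; -42.5 -16.8 0 0 0 -20; -42.5 -16.8 0 0 0 -20; -42.5 -16.8 0 0 0 -20; -42.5 -16.8 0 0 0 -20; -42.5 -16.8 0 0 0 -20; -42.5 -16.8 0 0 0 -20; -42.5 -16.8 0 0 0 -20; -42.5 -16.8 0 0 0 -20" --grip 1

```text
t: 1.75
tcp_pos: [0.5474, 0.1729, 0.2422]
ee_rot: [[-0.997, 0.073, 0.003], [0.073, 0.997, -0.002], [-0.003, -0.001, -1.0]]
force: [-0.7, 0.1, 1.1]
opening: 1.0
grip_force: 0.0
```

Run:
```python
from h import *
np.set_printoptions(precision=4,suppress=True)
s=manip.state(); print(s["t"],s["tcp_pos"],s["ee_rot"],s["joints"])
im,K,T=cam("wrist"); cv2.imwrite("pics/w1.png",im[:,:,::-1])
r=optics.pinpoint("wrist","blue_gate_knob"); print(r)
p=np.array([.5438,.1772,.118]); print(proj(K,T,p),proj(K,T,p+[0,0,.023]))
if r:
    o,d=ray(K,T,r[0]["uv"]); print(o+d*(.118-o[2])/d[2])
print(shift([.5436,.1772,.113],-3.8))
```

```text
1.75 [0.5474 0.1729 0.2422] [[-0.9973  0.0733  0.0028]
 [ 0.0733  0.9973 -0.0016]
 [-0.0029 -0.0014 -1.    ]] [10.2221 21.1421 -7.4662 61.2516 -0.1206 14.4271]
[{'uv': [321.3, 227.7], 'p': 0.75}]
[319.6761 225.4114] [320.2055 234.7115]
[0.5457 0.1783 0.118 ]
(array([ 0.1436,  0.1892, 12.892 ]), array([-0.0032,  0.0089, -0.3239]))
```

View pics/w1.png

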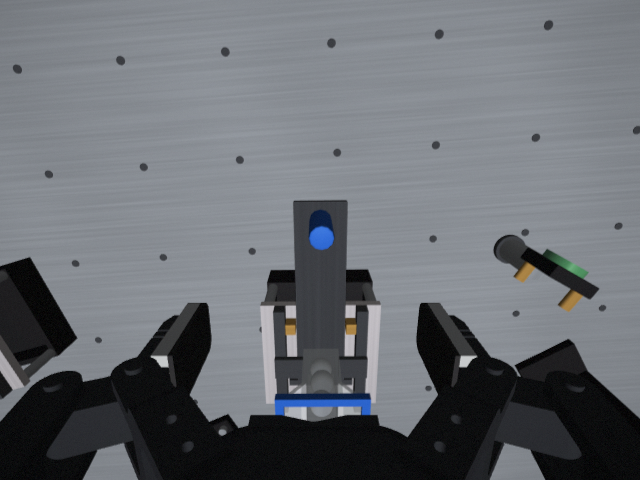

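The wrist view shows the blue knob's top at (321,238), with the plate running straight down the picture. The gripper is aligned with the gate, so I'll descend.

Emit:
move_arm --commands "-0.1 0 3 0 0 0; -0.1 0 6 0 0 0; -0.1 0 9 0 0 0; -0.1 0 11.5 0 0 0; -0.1 0 12.9 0 0 0; -0.1 0 12.9 0 0 0; -0.1 0 12.9 0 0 0; -0.1 0 12.9 0 0 0; -0.1 0 12.9 0 0 0"

```text
t: 2.6
tcp_pos: [0.5451, 0.178, 0.115]
ee_rot: [[-0.998, 0.067, 0.003], [0.067, 0.998, 0.001], [-0.003, 0.001, -1.0]]
force: [-0.2, -1.3, -0.1]
opening: 1.006
grip_force: 0.0
```

Emit:
move_arm --commands "0 0 0 0 0 0; 0 0 0 0 0 0; 0 0 0 0 0 0; 0 0 0 0 0 0; 0 0 0 0 0 0; 0 0 0 0 0 0; 0 0 0 0 0 0; 0 0 0 0 0 0; 0 0 0 0 0 0; 0 0 0 0 0 0; 0 0 0 0 0 0; 0 0 0 0 0 0" --grip 0 --grip_force 40

```text
t: 3.6
tcp_pos: [0.5444, 0.1784, 0.1136]
ee_rot: [[-0.998, 0.067, 0.0], [0.067, 0.998, 0.002], [-0.0, 0.002, -1.0]]
force: [-0.7, 4.8, 1.6]
opening: 0.2
grip_force: 39.1
```

Emit:
move_arm --commands "0.3 0.1 0 0 0 0; 0.7 0.1 0 0 0 0; 1.1 0.1 0 0 0 0; 1.5 0.1 0 0 0 0; 1.9 0.1 0 0 0 0; 2.3 0.1 0 0 0 0; 2.7 0.1 0 0 0 0; 3.1 0.1 0 0 0 0; 3.5 0.1 0 0 0 0; 3.9 0.1 0 0 0 0; 4.2 0.1 0 0 0 0; 4.2 0.1 0 0 0 0"

```text
t: 4.6
tcp_pos: [0.5016, 0.1812, 0.1136]
ee_rot: [[-0.998, 0.067, -0.0], [0.067, 0.998, 0.0], [0.001, 0.0, -1.0]]
force: [0.1, 3.3, 4.0]
opening: 0.201
grip_force: 39.5
```

Emit:
move_arm --commands "0.2 0 0 0 0 0; 0.4 0 0 0 0 0; 0.6 0 0 0 0 0; 0.6 0 0 0 0 0; 0.6 0 0 0 0 0; 0.6 0 0 0 0 0"

```text
t: 5.1
tcp_pos: [0.4963, 0.1815, 0.1135]
ee_rot: [[-0.998, 0.068, -0.0], [0.068, 0.998, 0.0], [0.0, 0.0, -1.0]]
force: [2.1, 3.4, 5.4]
opening: 0.198
grip_force: 39.6
```

Emit:
move_arm --commands "0.1 0 0 0 0 0; 0.2 0 0 0 0 0; 0.3 0 0 0 0 0; 0.4 0 0 0 0 0; 0.4 0 0 0 0 0; 0.4 0 0 0 0 0; 0.4 0 0 0 0 0"

```text
t: 5.68
tcp_pos: [0.4925, 0.1818, 0.1135]
ee_rot: [[-0.998, 0.068, 0.0], [0.068, 0.998, 0.0], [-0.0, 0.0, -1.0]]
force: [3.0, 3.5, 6.5]
opening: 0.201
grip_force: 39.7
```

Emit:
move_arm --commands "0.1 0 0 0 0 0; 0.2 0 0 0 0 0; 0.3 0 0 0 0 0; 0.4 0 0 0 0 0; 0.4 0 0 0 0 0; 0.4 0 0 0 0 0; 0.4 0 0 0 0 0"

```text
t: 6.27
tcp_pos: [0.4922, 0.1818, 0.1136]
ee_rot: [[-0.998, 0.068, 0.007], [0.068, 0.998, -0.0], [-0.007, 0.0, -1.0]]
force: [12.7, 3.1, -4.0]
opening: 0.195
grip_force: 39.1
```

Emit:
move_arm --commands "0.1 0 0 0 0 0; 0.2 0 0 0 0 0; 0.3 0 0 0 0 0; 0.3 0 0 0 0 0; 0.3 0 0 0 0 0"

```text
t: 6.68
tcp_pos: [0.4922, 0.1818, 0.1136]
ee_rot: [[-0.998, 0.069, 0.012], [0.069, 0.998, -0.001], [-0.012, -0.0, -1.0]]
force: [22.2, 2.0, -13.1]
opening: 0.196
grip_force: 39.3
```

Run:
```python
from h import *
np.set_printoptions(precision=4,suppress=True)
a,K,T=cam("scene"); cv2.imwrite("pics/s2.png",cv2.resize(a[160:360,360:520,::-1],None,fx=3,fy=3))
print(proj(K,T,[.673,.17,.016]))
print([(x["uv"],x["p"]) for x in optics.pinpoint("scene","steel_ball_top")])
```

```text
[433.4593 303.1755]
[]
```

View pics/s2.png

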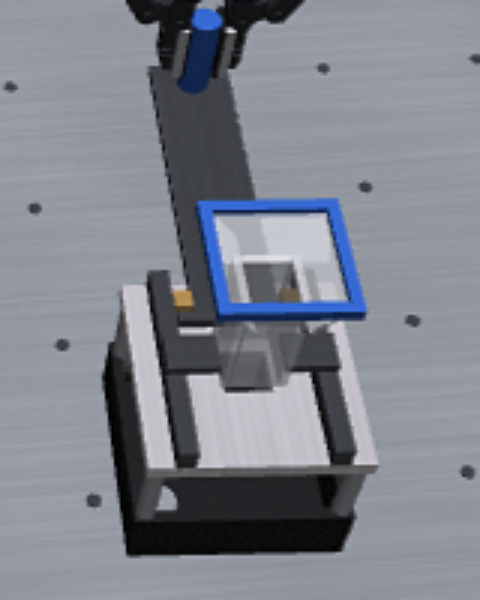

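The crop shows the clear tube empty, a ball on the tray floor (crop 168,497) and the gate fully drawn. The arm has stopped at 0.492 m while the force climbs, which confirms the end stop. I'll ease the pull and let go.

Emit:
move_arm --commands "-0.2 0 0 0 0 0; -0.4 0 0 0 0 0; -0.6 0 0 0 0 0; -0.6 0 0 0 0 0; -0.6 0 0 0 0 0; -0.6 0 0 0 0 0"

```text
t: 7.28
tcp_pos: [0.4923, 0.1818, 0.1135]
ee_rot: [[-0.998, 0.068, 0.002], [0.068, 0.998, 0.0], [-0.002, 0.0, -1.0]]
force: [4.4, 3.0, 3.7]
opening: 0.197
grip_force: 41.1
```

Emit:
move_arm --commands "0 0 0 0 0 0; 0 0 0 0 0 0; 0 0 0 0 0 0; 0 0 0 0 0 0; 0 0 0 0 0 0; 0 0 0 0 0 0; 0 0 0 0 0 0; 0 0 0 0 0 0; 0 0 0 0 0 0; 0 0 0 0 0 0; 0 0 0 0 0 0; 0 0 0 0 0 0" --grip 1

```text
t: 8.28
tcp_pos: [0.4915, 0.1818, 0.1133]
ee_rot: [[-0.998, 0.068, 0.0], [0.068, 0.998, -0.0], [-0.0, -0.0, -1.0]]
force: [0.5, -1.0, 0.1]
opening: 1.001
grip_force: 0.0
```

Emit:
move_arm --commands "0 0 -1 0 0 0; 0 0 -3 0 0 0; 0 0 -5 0 0 0; 0 0 -8 0 0 0; 0 0 -11 0 0 0; 0 0 -14 0 0 0; 0 0 -14 0 0 0; 0 0 -14 0 0 0; 0 0 -14 0 0 0; 0 0 -14 0 0 0"

```text
t: 9.12
tcp_pos: [0.4906, 0.1816, 0.2523]
ee_rot: [[-0.998, 0.068, -0.002], [0.068, 0.998, -0.0], [0.002, -0.001, -1.0]]
force: [0.2, 0.8, 0.1]
opening: 1.003
grip_force: 0.0
```

Run:
```python
from h import *
np.set_printoptions(precision=4,suppress=True)
R={}
for n in ["scene","wrist"]:
    im,K,T=cam(n); cv2.imwrite(f"pics/{n}3.png",im[:,:,::-1])
    for l in ["blue_gate_knob","yellow_gate_knob","steel_ball_top"]:
        r=optics.pinpoint(n,l); print(n,l,[(np.round(x["uv"],1),round(x["p"],2)) for x in r[:3]])
        if r: R.setdefault(l,[]).append(ray(K,T,r[0]["uv"]))
for l,v in R.items():
    if len(v)>1: print(l,tri(v))
s=manip.state(); print(s["t"],s["tcp_pos"],s["force"])
```

```text
scene blue_gate_knob [(array([427.5, 174.1]), 0.82)]
scene yellow_gate_knob [(array([177.6, 205.5]), 0.85)]
scene steel_ball_top []
wrist blue_gate_knob [(array([313.9, 229.6]), 0.64)]
wrist yellow_gate_knob []
wrist steel_ball_top [(array([346.8, 334.2]), 0.61)]
blue_gate_knob (array([0.4918, 0.1821, 0.1214]), [np.float64(0.0006674950279101531), np.float64(0.0006674950279102315)])
9.5167 [0.4913 0.1817 0.253 ] [-1.0838  0.2318 -1.0623]
```

View pics/wrist3.png

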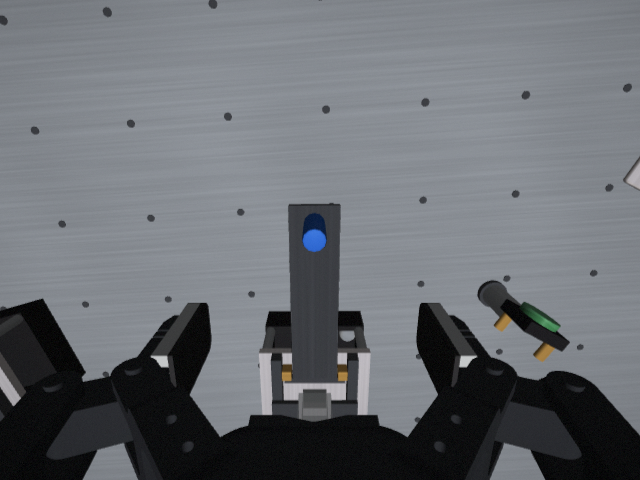

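View pics/scene3.png

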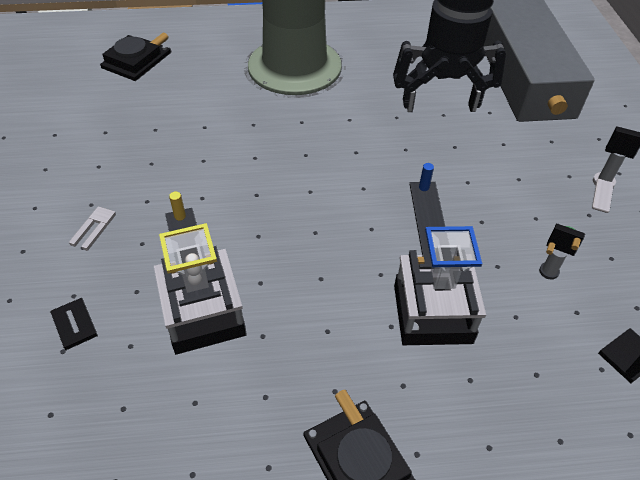

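The knob measures at (0.492, 0.182), where the end stop held it. The tube is empty, with a ball in the tray (wrist view 347,335), and the yellow gate hasn't moved. The gripper is clear of everything.

```bash
python3 -c "
from plant import hand_in
print(hand_in())"
```

```text
the job is handed in; nothing more can be done
None
```

The blue gate is drawn out to its end stop and released, its tube is empty with a ball seen in the tray, the yellow gate was left alone, and the job is handed in.

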